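# Clamp a bicycle hub with a coarse and fine coaxial knob

## Robot

A 7-joint arm with a two-finger parallel gripper is mounted at the origin on the work surface. World frame = base frame: x ahead of the robot, y to its left, z up, the work surface at z = 0. Lengths are in m, angles in rad, forces in N, time in s.
With the tool pointing down it reaches from about 0.4 to 0.85 m from the base axis. Payload 4.5 kg.
Tool frame: the origin (TCP) lies at the very end of the fingers, on their centre line; the grasp point (between the pads) lies 19 mm behind it; z points along the fingers, y is the line along which they close (so a half turn about z gives the same grasp; the last joint's range is limited). The gripper opens to 85 mm and grips with 20 to 120 N. Pads are 22 mm wide; open, the fingers measure 114 mm over their backs; the gripper's body (76 mm by 85 mm) begins 54 mm behind the grasp point. The pads swing forward as they close: fully open they stand 13 mm farther back than shut.
Start: joints at [1.168, 0.689, -0.195, 1.565, 0.157, 0.902, -0.215], TCP at [0.264, -0.566, 0.231] pointing down, gripper open.
Joint ranges: [-3.01, 3.01], [-0.46, 2.08], [-1.47, 1.51], [0.13, 2.56], [-1, 4.14], [0.04, 2.09], [-2.66, 2.66]. Speed limits (rad/s): [2.57, 2.57, 3.14, 3.14, 3.14, 3.14, 3.14].

## Interface

Orientations are given as a unit quaternion [x, y, z, w].
In Python, from station import arm gives the robot as it stands. The module is installed in compiled form; this text tells all that it offers.
- The arm moves only by the tool drive_tool, never from a script. Its argument "rows" is one flat list of numbers, 6 for each row, row after row: the shift along the world's x, y, z scaled (see below), then the turn, a rotation vector about the world's x, y, z scaled (see below). In form: [dx, dy, dz, wx, wy, wz, dx, dy, dz, wx, wy, wz, ...]. A call has exactly 8 rows; each row shifts and turns the commanded pose from where the row before left it; what a row does not reach is not made up. The controller multiplies each number of a shift by 15 cm and each number of a turn by 30 degrees. A row lasts 1/10 s, in which the tool goes at most 50 mm and 8.59 degrees, less where a joint would pass 70% of its speed; a pose out of reach is approached as far as the arm can. A call with a number of a shift or a turn outside -1 to 1 is refused whole. A call with a gripper value outside its range is refused whole. "fingers" is the opening, from -1 (shut) to 1 (fully open), so that 0 is half open, set as the call begins (left out, the last holds). The fingers move at their own pace and stop on an object; "newtons" is the grip in N (left out, the last holds). Time passes only in rows, so rows that do not move let the fingers close, or fill a call up. It gives the time, the measured TCP pose, the force, the opening and the grip force at its end, in the units of the state.
- arm.get_obs(): the state, without advancing time (a new reading comes with each control period).
- arm.grab_frame(name): name is "side" or "top" or "wrist"; returns a dict with "frame" (400x640x3 uint8, red, green, blue), "depth" (400x640 float32, m along the optical axis (not along the pixel's ray), 0 where there is no reading), "fx", "fy", "cx", "cy" (pixels), "T" (4x4, takes a point from camera to world coordinates). Camera axes: x right, y down, z forward; pixel columns grow to the right and rows downward; lengths in m; the calibration is good to about 2 mm. A picture is of the moment at which its call begins.
- arm.close_job(): hands the job in; it is judged then, once.
The state is a dict: "t": time; "qpos": joint angles; "qvel": joint speeds; "tau": joint torques, N m; "tool_pos": TCP position; "orientation": TCP orientation; "ft_force": force on the tool from outside, world axes, zero at the start; "ft_torque": the same for the moment, N m; "gripper_width": finger opening in m; "finger_force": force on a finger pad.
Only numpy, scipy, OpenCV 4.12 (cv2) and the standard library are available. Lean on these libraries where they do the work, as an engineer would, in place of code of your own. Each camera call takes 0.05 s, during which the arm holds its last target. There are 200 camera calls.

## Task

A bicycle hub lies loose in the cradle on the sliding table of the bench fixture. With the big black knob, run the table up until the hub's axle is a few millimetres from the brass nose, without touching it; then, with the small brass knob on top alone and without going back to the big one, run the nose in until it clamps the hub against the end stop with about 20 N, never more than 40 N. Let go, leaving the hub clamped and the loose things around it where they are.

Things in the scene. Friction and masses are not known exactly. Their poses are not given: they have to be found in the camera images.
- fixture: Bench fixture, fixed; grey base plate 100 x 335 x 8 mm, long along its own y (-60 to +275 mm). Origin on the board under the vertical axis of both knobs; z up. Blue gearbox (58 x 62 mm, top 62 mm above the board) under the knobs; a brass nose comes out of it along +y, 45 mm above the board, toward a sliding aluminium table with a black V cradle, in which the hub can slide along y.
- hub: Silver bicycle hub, about 0.3 kg, loose in the cradle: axle 12 mm diameter, 116 mm long; two flanges 48 mm diameter, 32 mm either side of the middle. Origin at its middle on the axle line, 45 mm above the board; y along the axle and the fixture's y: the axle end facing the nose is at y = -58 mm. It starts 1 to 10 mm short of the end stop and slides there when pushed (2 to 6 N).
- nose: Brass pin, 16 mm diameter, in a steel quill that runs along the fixture's +y, 5 mm per rad of the small knob. The pin is sprung in the quill, so once the hub is against the stop the force grows about 55 N per rad of the small knob. Origin: centre of its flat front face. Gap to the axle = -58 mm minus the nose's y in the hub's frame; it starts at 12 to 28 mm.
- coarse_grip (a point): Point on the knobs' axis at a good height to grip the big black knob, 97 mm above the board. Knob: round, 64 mm diameter, from 75 to 105 mm above the board, free all round; below it only a 24 mm neck down to the gearbox top at 62 mm. The small knob stands up from its middle to 139 mm.
- fine_grip (a point): Point on the same axis at a good height to grip the small brass knob, 130 mm above the board. Knob: round, 24 mm diameter, from 109 to 139 mm above the board; the big knob's top is at 105 mm, so fingertips must stay above that.
- coarse_knob (a joint): Angle of the big knob (rad), grows clockwise seen from above, which drives the table with the hub toward the nose; starts at 0, range -0.2 to 3. Stiff: needs 0.9 Nm to turn, stays where it is left.
- fine_knob (a joint): Angle of the small knob (rad), grows clockwise seen from above, which drives the nose toward the hub; starts at -1 to 1, range -5 to 5. To turn it in takes 0.2 Nm (friction) plus 0.005 Nm per newton on the nose: 0.30 Nm at 20 N; to turn it back 0.2 Nm minus that: 0.10 Nm at 20 N. At rest the hand's torque can lie anywhere between. Stays put to 40 N.
- cradle (a point): Middle of the cradle on the sliding table, on the line of nose and axle. The table moves along the fixture's -y, toward the nose, 18 mm per rad of the big knob, carrying the hub. On the table, 70 to 74 mm beyond this point along the fixture's y (set differently each time, then stiff) is the flat end of the steel end-stop screw, 18 mm diameter, in a blue post 70 mm tall.
- fine_mark (a point): Black mark on top of the small knob, 10 mm from its axis (shows how far it has been turned).
- cone_wrench: Bystander: flat steel cone wrench, 170 mm, lying loose. Origin under its middle.
- cap_tub: Bystander: blue plastic tub with twist cap, 60 mm diameter, 65 mm tall, loose. Origin under its middle.
- multitool: Bystander: silver multitool like a bottle opener, about 115 x 26 x 8 mm, lying loose.
- grease_tin: Bystander: green tin, 68 mm diameter, 50 mm tall, loose. Origin under its middle.
Mind the look-alikes: they are no part of the job. There is more than one size of the hub; the one meant has the size given above.

How it is judged:
On the way, in this order (a step that is already met when the one before it is completed fails the run):
1. the axle end is brought to within 9 mm of the nose by the big knob, the small knob still within 0.2 rad of its start (y of nose in the frame of hub above -0.067 m and distance of fine_mark from where it was at the start of the episode below 0.002 m), for 0.1 s.
2. the nose, run in by the small knob, presses on the hub with 13 to 28 N (contact force between nose and hub between 13 and 28 N and distance of fine_mark from where it was at the start of the episode above 0.003 m), for 0.2 s.
At the end, for the whole second after the job is handed in: The nose presses the hub against the end stop with 13 to 28 N, set with the small knob (turned in by more than 0.3 rad); the hub is at rest in the cradle, in line with the fixture within 0.06 rad (all of step 2 and linear speed of hub below 0.01 m/s and angle between the y axis of hub and the y axis of fixture, either way round below 0.06 rad); the robot touches nothing.
It fails at once if the nose presses on the hub with more than 40 N (contact force between nose and hub above 40 N).
It fails at once if the nose touches the hub (over 2 N) before the small knob has been turned by 0.2 rad (contact force between nose and hub above 2 N and distance of fine_mark from where it was at the start of the episode below 0.002 m).
It fails at once if the big knob is turned again (faster than 0.5 rad/s) once the small knob has been turned in by more than 0.3 rad (distance of fine_mark from where it was at the start of the episode above 0.003 m and (velocity of joint coarse_knob above 0.5 rad/s or velocity of joint coarse_knob below -0.5 rad/s)).
It fails at once if a loose thing lying about (wrench, tub, multitool, tin) is moved by more than 20 mm (distance of any of cone_wrench, cap_tub, multitool, grease_tin from where it was at the start of the episode above 0.02 m).
It also fails if it takes over 51 s, if anything falls off the work surface, if the arm or the gripper's body presses on something with over 40 N, if the wrist force passes 120 N, or if a joint passes its speed limit or range.

## Working session

There is one attempt and no reset: what is moved stays moved. The work goes in short steps, Python scripts to look and compute and a tool call to move; the robot and the scene stay as the last step left them, time stands still between calls to the robot, and variables do not carry over. Pictures are saved under pics/ and viewed, at most 10 in all, crops included, and the job is handed in when it is done.

Besides the shell and the picture viewer there is one more tool, called after "Call:" by a JSON object that holds its "op" and its "data". drive_tool: Moves the arm, as the interface text tells. Its arguments: {"type":"object","properties":{"rows":{"type":"array","items":{"type":"number","minimum":-1,"maximum":1}},"fingers":{"type":"number"},"newtons":{"type":"number"}},"required":["rows"]}

```bash
mkdir -p pics; cat > h.py <<'E'
import numpy as np, cv2
from station import arm
def save(n,f): cv2.imwrite('pics/'+n, cv2.cvtColor(f,cv2.COLOR_RGB2BGR))
def pt(c,u,v,d=None):
    d=c['depth'][int(v),int(u)] if d is None else d
    return (c['T']@[(u-c['cx'])/c['fx']*d,(v-c['cy'])/c['fy']*d,d,1])[:3]
def plane(c,u,v,z):
    r=c['T'][:3,:3]@[(u-c['cx'])/c['fx'],(v-c['cy'])/c['fy'],1]; o=c['T'][:3,3]
    return o+r*(z-o[2])/r[2]
E
python3 - <<'E'
from h import *
import pickle
for n in('top','side'):
    c=arm.grab_frame(n); save(n+'0.png',c['frame']); pickle.dump(c,open(n+'0.pkl','wb')); print(n,c['T'].round(3).tolist(),c['fx'])
o=arm.get_obs(); print({k:np.round(v,3).tolist() for k,v in o.items()})
E
```

```text
top [[0.021, -0.982, 0.186, 0.22], [-1.0, -0.024, -0.016, 0.005], [0.02, -0.186, -0.982, 1.694], [0.0, 0.0, 0.0, 1.0]] 519.0433057548559
side [[-0.68, -0.436, 0.589, -0.114], [-0.733, 0.398, -0.552, 0.612], [0.006, -0.807, -0.59, 0.771], [0.0, 0.0, 0.0, 1.0]] 394.759694813242
{'t': 0.1, 'qpos': [1.168, 0.69, -0.195, 1.566, 0.157, 0.902, -0.215], 'qvel': [-0.0, -0.002, -0.001, 0.0, -0.001, -0.002, 0.001], 'tau': [-0.004, -54.061, -1.272, -15.899, 0.009, 0.004, -0.0], 'tool_pos': [0.264, -0.566, 0.231], 'orientation': [0.976, 0.217, -0.0, -0.001], 'ft_force': [0.024, 0.78, -0.861], 'ft_torque': [-0.013, 0.024, 0.026], 'finger_force': 0.0, 'gripper_width': 0.085}
```

View pics/top0.png

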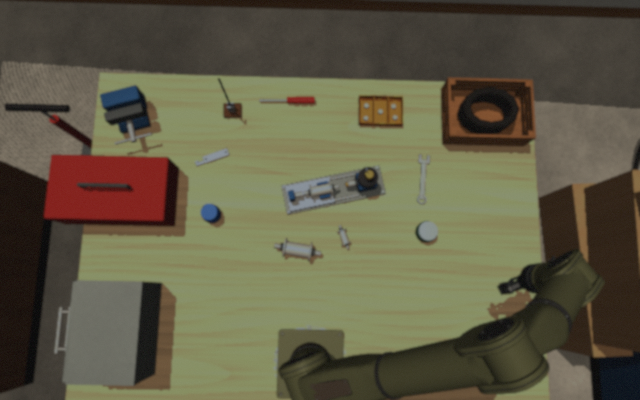

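View pics/side0.png

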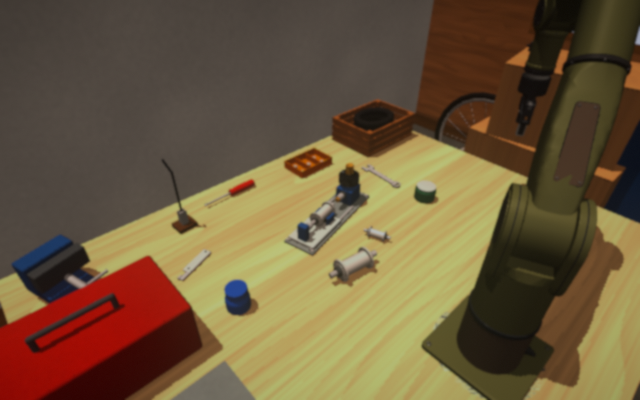

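Top view: the fixture lies from px (285,200) to (385,185), with its black and brass knobs at about (367,178). The hub candidates are the one in the cradle at (320,188), a larger loose one at (298,250) and a smaller loose one at (344,237). The one in the cradle fits the description. I'll measure it and confirm in a crop.

```bash
python3 - <<'E'
from h import *
import pickle
c=pickle.load(open('top0.pkl','rb')); f=c['frame']
s=pickle.load(open('side0.pkl','rb'))
a=cv2.resize(f[155:225,270:400],None,fx=6,fy=6,interpolation=cv2.INTER_CUBIC)[:, :780]
save('crop1.png',a)
hsv=cv2.cvtColor(f,cv2.COLOR_RGB2HSV)
# brass knob
m=np.zeros(hsv.shape[:2],np.uint8); R=np.s_[160:200,345:390]
m[R]=((hsv[R][...,1]>90)&(hsv[R][...,2]>90)&(hsv[R][...,0]<24))
# restrict to depth
P=np.zeros((400,640,3))
v,u=np.mgrid[0:400,0:640]; d=c['depth']
pc=np.stack([(u-c['cx'])/c['fx']*d,(v-c['cy'])/c['fy']*d,d],-1)@c['T'][:3,:3].T+c['T'][:3,3]
z=pc[...,2]
B=np.zeros_like(z,bool);B[150:225,270:400]=True
for lo,hi in((.125,.155),(.095,.115),(.06,.08),(.003,.02)):
    k=B&(z>lo)&(z<hi); q=pc[k]; print(lo,k.sum(),q.mean(0).round(4) if len(q) else '',np.ptp(q,axis=0).round(3) if len(q) else '')
k=(B&(z>.004)&(z<.16)).astype(np.uint8)
cs,_=cv2.findContours(k,cv2.RETR_EXTERNAL,2); cc=max(cs,key=cv2.contourArea)
q=pc[(B&(z>.004)&(z<.014))][:,:2].astype(np.float32); r=cv2.minAreaRect(q*1000); print(r)
# hull of plate by plane casting
print(cv2.boxPoints(r).round(0).tolist())
E
```

```text
0.125 55 [ 0.5777 -0.168   0.1375] [0.023 0.022 0.016]
0.095 266 [ 0.5764 -0.1669  0.1047] [0.066 0.063 0.018]
0.06 179 [ 0.5389 -0.011   0.066 ] [0.094 0.285 0.02 ]
0.003 3096 [ 0.5561 -0.062   0.0085] [0.262 0.434 0.017]
((564.30908203125, -68.00392150878906), (251.9676513671875, 433.7802734375), 1.3508079051971436)
[[433.0, 146.0], [443.0, -288.0], [695.0, -282.0], [685.0, 152.0]]
```

View pics/crop1.png

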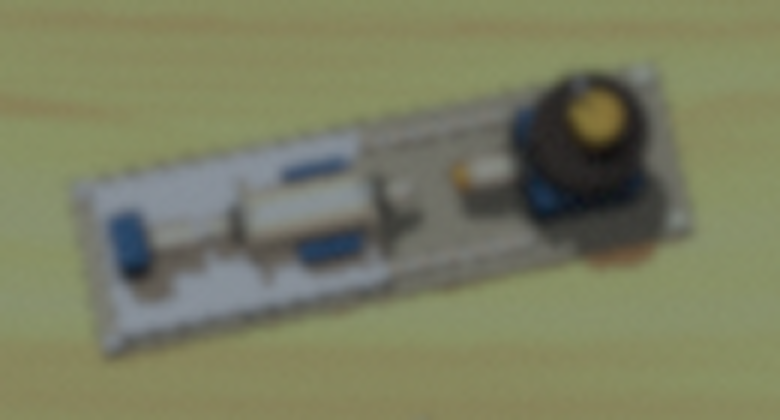

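Crop: the hub with flanges sits in the cradle at crop px (305,210), the nose tip is at (457,175), the axle end at about (412,190), and the brass knob at (597,112). This is the hub meant. The knob axis is at about (0.577,-0.168), with heights matching 0.139 and 0.105. Moving above it.

Call:
{"op": "drive_tool", "data": {"rows": [0.13, 0.165, 0.03, 0, 0, 0.2, 0.13, 0.165, 0.03, 0, 0, 0.2, 0.13, 0.165, 0.03, 0, 0, 0.2, 0.13, 0.165, 0.03, 0, 0, 0.2, 0.13, 0.165, 0.03, 0, 0, 0.2, 0.13, 0.165, 0.03, 0, 0, 0.2, 0.13, 0.165, 0.03, 0, 0, 0.2, 0.13, 0.165, 0.03, 0, 0, 0.2], "fingers": 1, "newtons": 100}}

```text
t: 0.9
tool_pos: [0.4208, -0.3671, 0.2672]
orientation: [0.802, 0.597, -0.0, -0.0]
ft_force: [0.3, -0.0, 1.1]
gripper_width: 0.086
finger_force: 0.0
```

Call:
{"op": "drive_tool", "data": {"rows": [0.13, 0.165, 0.03, 0, 0, 0, 0.13, 0.165, 0.03, 0, 0, 0, 0.13, 0.165, 0.03, 0, 0, 0, 0.13, 0.165, 0.03, 0, 0, 0, 0.13, 0.165, 0.03, 0, 0, 0, 0.13, 0.165, 0.03, 0, 0, 0, 0.13, 0.165, 0.03, 0, 0, 0, 0.13, 0.165, 0.03, 0, 0, 0]}}

```text
t: 1.7
tool_pos: [0.5767, -0.1693, 0.3031]
orientation: [0.804, 0.595, -0.0, -0.0]
ft_force: [-0.0, -0.5, 0.5]
gripper_width: 0.0855
finger_force: 0.0
```

```bash
python3 - <<'E'
from h import *
import pickle
c=arm.grab_frame('wrist'); save('w1.png',c['frame']); pickle.dump(c,open('w1.pkl','wb')); print(c['T'].round(3).tolist(),c['fx'])
o=arm.get_obs(); print({k:np.round(v,3).tolist() for k,v in o.items()})
t=pickle.load(open('top0.pkl','rb'))
for a,b in((75,190),(108,350),(690,235),(650,68)): print(plane(t,270+a/6,155+b/6,.008).round(3))
E
```

```text
[[0.957, -0.278, -0.087, 0.599], [-0.292, -0.914, -0.282, -0.097], [-0.001, 0.295, -0.955, 0.446], [0.0, 0.0, 0.0, 1.0]] 333.73313285737464
{'t': 1.75, 'qpos': [0.447, 0.603, -0.437, 1.534, 0.272, 1.061, -0.343], 'qvel': [0.029, -0.021, -0.036, 0.049, -0.015, -0.038, 0.078], 'tau': [12.439, -49.087, 4.295, -14.754, 1.528, 1.321, -0.089], 'tool_pos': [0.581, -0.162, 0.304], 'orientation': [0.801, 0.598, 0.004, -0.001], 'ft_force': [4.432, 3.176, 1.239], 'ft_torque': [0.246, -0.277, -0.004], 'finger_force': 0.0, 'gripper_width': 0.085}
[0.559 0.106 0.008]
[0.47  0.084 0.008]
[ 0.542 -0.235  0.008]
[ 0.636 -0.212  0.008]
```

View pics/w1.png

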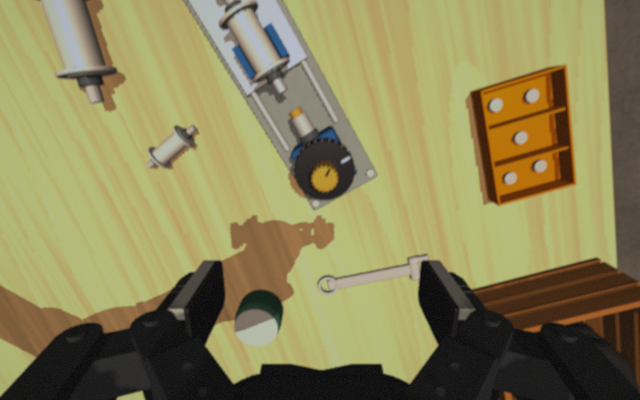

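Wrist view: knobs at about (324,175), nose tip at (296,112), axle end at about (281,88). I'll enlarge this for the gap and measure the axis.

```bash
python3 - <<'E'
from h import *
import pickle
c=pickle.load(open('w1.pkl','rb')); f=c['frame']
save('crop2.png',cv2.resize(f[60:210,240:380],None,fx=4,fy=4,interpolation=cv2.INTER_CUBIC))
v,u=np.mgrid[0:400,0:640]; d=c['depth']
pc=np.stack([(u-c['cx'])/c['fx']*d,(v-c['cy'])/c['fy']*d,d],-1)@c['T'][:3,:3].T+c['T'][:3,3]
z=pc[...,2]; B=np.zeros_like(z,bool);B[60:215,220:385]=True
def circ(lo,hi):
    k=B&(z>lo)&(z<hi); q=pc[k]; (cx,cy),r=cv2.minEnclosingCircle((q[:,:2]*1000).astype(np.float32)); print(k.sum(),np.median(q[:,2]).round(4),round(cx,1),round(cy,1),round(r,1))
circ(.132,.146); circ(.098,.110)
# axis line: points near top of pin/axle; fixture y dir from plate long edges
hsv=cv2.cvtColor(f,cv2.COLOR_RGB2HSV)
m=B&(hsv[...,1]>150)&(hsv[...,0]>8)&(hsv[...,0]<28)&(z>.03)&(z<.06)
q=pc[m];print('brass pin',m.sum(),q.mean(0).round(4),'px',u[m].mean(),v[m].mean(),v[m].min(),v[m].max())
E
```

```text
546 0.1392 580.1 -168.9 12.8
2264 0.1053 580.2 -169.0 32.7
brass pin 60 [ 0.5663 -0.104   0.0517] px 295.5833333333333 112.65 108 117
```

View pics/crop2.png

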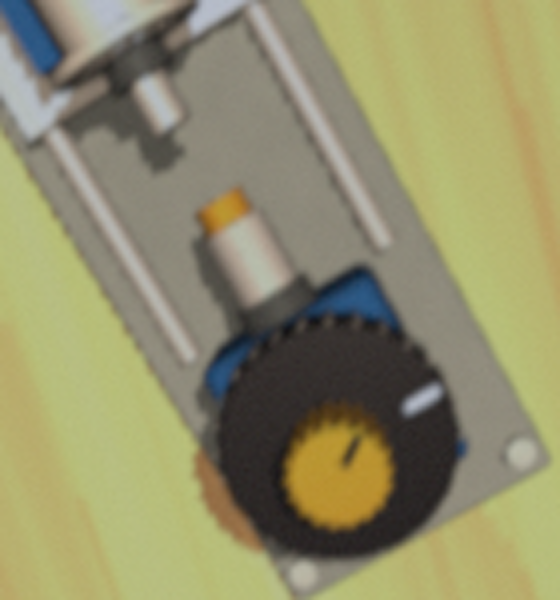

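```bash
python3 - <<'E'
from h import *
import pickle
c=pickle.load(open('w1.pkl','rb'))
a=plane(c,240+172/4,60+122/4,.050); n=plane(c,240+219/4,60+200/4,.052)
print(a,n,np.linalg.norm(a-n), np.array([.5802,-.1689])-n[:2])
d=plane(c,240+250/4,60+10/4,.01)-plane(c,240+385/4,60+245/4,.01); print('rail angle',np.degrees(np.arctan2(d[1],d[0])))
d=a-n;print(np.degrees(np.arctan2(d[1],d[0])))
print(pt(c,240+160/4,60+105/4),pt(c,240+232/4,60+210/4))
o=arm.get_obs(); print(np.round(o['tool_pos'],4),np.round(o['orientation'],4),o['qpos'][6])
E
```

```text
[ 0.56012761 -0.07694729  0.05      ] [ 0.56630378 -0.10092684  0.052     ] 0.02484278240101993 [ 0.01389622 -0.06797316]
rail angle 104.1313950833462
104.44316760262045
[ 0.55839813 -0.07169283  0.05024645] [ 0.56892595 -0.10464114  0.05118045]
[ 0.581  -0.1621  0.3042] [ 0.8014  0.5982  0.0037 -0.0009] -0.3430392391799127
```

Call:
{"op": "drive_tool", "data": {"rows": [0.027, 0.007, -0.1, 0, 0, 0, 0, 0, -0.15, 0, 0, 0, 0, 0, -0.15, 0, 0, 0, 0, 0, -0.15, 0, 0, 0, 0, 0, -0.15, 0, 0, 0, 0, 0, -0.15, 0, 0, 0, 0, 0, -0.1, 0, 0, 0, 0, 0, 0, 0, 0, 0]}}

```text
t: 2.55
tool_pos: [0.5772, -0.1704, 0.1574]
orientation: [0.804, 0.594, -0.003, -0.002]
ft_force: [0.4, 0.4, 0.5]
gripper_width: 0.0855
finger_force: 0.0
```

```bash
python3 - <<'E'
from h import *
c=arm.grab_frame('wrist'); save('w2.png',c['frame'])
o=arm.get_obs(); print({k:np.round(v,4).tolist() for k,v in o.items()})
v,u=np.mgrid[0:400,0:640]; d=c['depth']
pc=np.stack([(u-c['cx'])/c['fx']*d,(v-c['cy'])/c['fy']*d,d],-1)@c['T'][:3,:3].T+c['T'][:3,3]
z=pc[...,2]; B=np.hypot(pc[...,0]-.58,pc[...,1]+.169)<.04
for lo,hi in((.132,.146),(.098,.110)):
    q=pc[B&(z>lo)&(z<hi)]; print(len(q),cv2.minEnclosingCircle((q[:,:2]*1000).astype(np.float32)))
E
```

```text
{'t': 2.6, 'qpos': [0.4157, 0.7693, -0.3662, 1.6929, 0.3736, 0.7535, -0.4302], 'qvel': [-0.0007, -0.0323, -0.016, -0.0355, -0.004, 0.0068, 0.001], 'tau': [-0.1066, -52.7123, -3.6335, -12.4955, 0.028, -0.0305, -0.0239], 'tool_pos': [0.5785, -0.1704, 0.159], 'orientation': [0.8041, 0.5945, -0.0017, -0.0013], 'ft_force': [0.2702, 0.6281, -0.1345], 'ft_torque': [0.0273, -0.0009, -0.0342], 'finger_force': 0.0, 'gripper_width': 0.0852}
1725 ((580.1442260742188, -169.18148803710938), 13.26696491241455)
5582 ((579.7450561523438, -168.9573516845703), 33.01442337036133)
```

Call:
{"op": "drive_tool", "data": {"rows": [0.008, 0.008, -0.08, 0, 0, 0, 0, 0, -0.08, 0, 0, 0, 0, 0, -0.08, 0, 0, 0, 0, 0, -0.08, 0, 0, 0, 0, 0, -0.08, 0, 0, 0, 0, 0, -0.08, 0, 0, 0, 0, 0, -0.08, 0, 0, 0, 0, 0, 0, 0, 0, 0]}}

```text
t: 3.4
tool_pos: [0.5804, -0.1679, 0.0748]
orientation: [0.804, 0.595, -0.001, -0.001]
ft_force: [-0.4, 0.9, -0.6]
gripper_width: 0.0854
finger_force: 0.0
```

Call:
{"op": "drive_tool", "data": {"rows": [0, 0, 0, 0, 0, 0, 0, 0, 0, 0, 0, 0, 0, 0, 0, 0, 0, 0, 0, 0, 0, 0, 0, 0, 0, 0, 0, 0, 0, 0, 0, 0, 0, 0, 0, 0, 0, 0, 0, 0, 0, 0, 0, 0, 0, 0, 0, 0], "fingers": -1, "newtons": 100}}

```text
t: 4.2
tool_pos: [0.5799, -0.1675, 0.0779]
orientation: [0.804, 0.595, -0.001, -0.001]
ft_force: [-5.5, 1.5, 7.0]
gripper_width: 0.0617
finger_force: 107.3
```

```bash
python3 - <<'E'
from h import *
o=arm.get_obs(); print({k:np.round(v,4).tolist() for k,v in o.items()})
E
```

```text
{'t': 4.2, 'qpos': [0.3775, 0.883, -0.308, 1.7387, 0.4346, 0.591, -0.4868], 'qvel': [-0.0004, -0.0001, 0.0006, 0.0004, -0.0002, 0.0004, 0.0003], 'tau': [0.0681, -53.5573, -2.814, -12.4199, 0.5263, -1.5485, 0.0498], 'tool_pos': [0.5799, -0.1675, 0.0779], 'orientation': [0.8037, 0.595, -0.0012, -0.001], 'ft_force': [-5.4533, 1.4791, 7.0309], 'ft_torque': [0.3379, 1.1613, -0.0264], 'finger_force': 107.2692, 'gripper_width': 0.0617}
```

Call:
{"op": "drive_tool", "data": {"rows": [0, 0, 0, 0, 0, -0.22, 0, 0, 0, 0, 0, -0.22, 0, 0, 0, 0, 0, -0.22, 0, 0, 0, 0, 0, -0.22, 0, 0, 0, 0, 0, -0.22, 0, 0, 0, 0, 0, -0.22, 0, 0, 0, 0, 0, -0.2, 0, 0, 0, 0, 0, 0]}}

```text
t: 5.0
tool_pos: [0.5806, -0.1681, 0.0779]
orientation: [0.972, 0.236, -0.001, -0.0]
ft_force: [-4.5, 0.3, 6.6]
gripper_width: 0.0615
finger_force: 107.5
```

```bash
python3 - <<'E'
from h import *
import pickle
o=arm.get_obs(); print({k:np.round(v,4).tolist() for k,v in o.items()})
c=arm.grab_frame('wrist'); pickle.dump(c,open('w3.pkl','wb'))
t=arm.grab_frame('top')
f=cv2.resize(c['frame'],None,fx=.9,fy=.9); g=cv2.resize(t['frame'][150:220,270:400],(576,310),interpolation=cv2.INTER_CUBIC)
save('w3.png',c['frame'])
save('t3.png',g)
E
```

```text
{'t': 5.0, 'qpos': [0.2628, 0.8702, -0.1023, 1.7441, 0.1546, 0.5368, -1.0315], 'qvel': [0.0143, 0.0017, -0.0129, -0.002, -0.0048, 0.0005, 0.0169], 'tau': [-1.7183, -53.5126, -0.6852, -11.6211, 0.9124, -1.3628, 0.6655], 'tool_pos': [0.5806, -0.1681, 0.0779], 'orientation': [0.9718, 0.2357, -0.0009, -0.0], 'ft_force': [-4.5317, 0.2636, 6.6178], 'ft_torque': [0.3562, 0.8846, -0.975], 'finger_force': 107.5464, 'gripper_width': 0.0615}
```

View pics/w3.png

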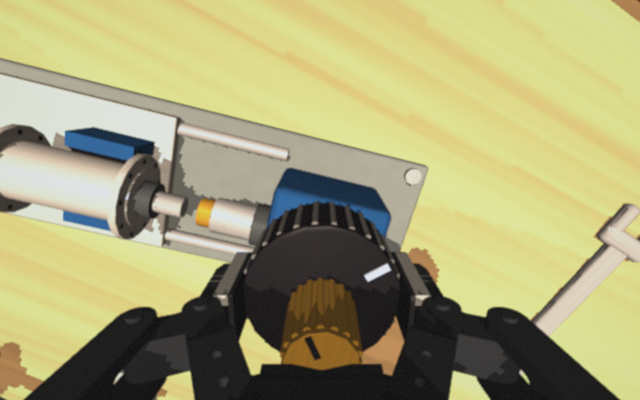

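Wrist view: the table has come up. The axle end is at px (184,206) and the nose front at (198,212), leaving a small gap. I'll measure it.

```bash
python3 - <<'E'
from h import *
import pickle
c=pickle.load(open('w3.pkl','rb')); d=c['depth']
D=np.array([np.cos(np.radians(104.2)),np.sin(np.radians(104.2))]); O=np.array([.580,-.169])
v,u=np.mgrid[0:400,0:640]
pc=np.stack([(u-c['cx'])/c['fx']*d,(v-c['cy'])/c['fy']*d,d],-1)@c['T'][:3,:3].T+c['T'][:3,3]
y=(pc[...,:2]-O)@D; x=(pc[...,:2]-O)@np.array([D[1],-D[0]])
k=(abs(x)<.012)&(pc[...,2]>.042)&(pc[...,2]<.058)&(y>.04)&(y<.12)
print(np.histogram(y[k],bins=np.arange(.04,.12,.001)))
print('x mean',x[k].mean())
E
```

```text
(array([ 63,  68,  71,  65,  64,  68,  69,  63,  67,  66,  69,  65,  64,
        72,  66,  72,  64,  68,  71,  69,  59,  30,  52,  52,  55,  57,
        52,  51,  53,   8,   0,   0,   0,   0,   0,   0,   0,  28,  98,
        42,  43,  37,  45,  41,  46,  37,  42,  39,  44,  45,  34,  49,
        95, 186,  68,  73,  72,  72,  70,  73, 124, 203,  18,   0,   0,
         0,   0,   0,   0,   0,   2,   6,   5,  13,   8,  10,   8,   9,
        13]), array([0.04 , 0.041, 0.042, 0.043, 0.044, 0.045, 0.046, 0.047, 0.048,
       0.049, 0.05 , 0.051, 0.052, 0.053, 0.054, 0.055, 0.056, 0.057,
       0.058, 0.059, 0.06 , 0.061, 0.062, 0.063, 0.064, 0.065, 0.066,
       0.067, 0.068, 0.069, 0.07 , 0.071, 0.072, 0.073, 0.074, 0.075,
       0.076, 0.077, 0.078, 0.079, 0.08 , 0.081, 0.082, 0.083, 0.084,
       0.085, 0.086, 0.087, 0.088, 0.089, 0.09 , 0.091, 0.092, 0.093,
       0.094, 0.095, 0.096, 0.097, 0.098, 0.099, 0.1  , 0.101, 0.102,
       0.103, 0.104, 0.105, 0.106, 0.107, 0.108, 0.109, 0.11 , 0.111,
       0.112, 0.113, 0.114, 0.115, 0.116, 0.117, 0.118, 0.119]))
x mean 0.0030439523865878047
```

Call:
{"op": "drive_tool", "data": {"rows": [0, 0, 0, 0, 0, -0.1, 0, 0, 0, 0, 0, -0.1, 0, 0, 0, 0, 0, -0.1, 0, 0, 0, 0, 0, -0.07, 0, 0, 0, 0, 0, 0, 0, 0, 0, 0, 0, 0, 0, 0, 0, 0, 0, 0, 0, 0, 0, 0, 0, 0]}}

```text
t: 5.9
tool_pos: [0.5807, -0.1683, 0.0779]
orientation: [0.99, 0.143, -0.001, 0.0]
ft_force: [-4.0, -0.6, 5.9]
gripper_width: 0.0613
finger_force: 107.5
```

```bash
cat > gap.py <<'E'
from h import *
c=arm.grab_frame('wrist'); d=c['depth']
D=np.array([np.cos(np.radians(104.2)),np.sin(np.radians(104.2))]); O=np.array([.580,-.169])
v,u=np.mgrid[0:400,0:640]
pc=np.stack([(u-c['cx'])/c['fx']*d,(v-c['cy'])/c['fy']*d,d],-1)@c['T'][:3,:3].T+c['T'][:3,3]
y=(pc[...,:2]-O)@D; x=(pc[...,:2]-O)@np.array([D[1],-D[0]])
k=(abs(x)<.012)&(pc[...,2]>.044)&(pc[...,2]<.058)&(y>.055)&(y<.13)
h,_=np.histogram(y[k],bins=np.arange(.055,.13,.0005)); e=np.where(h==0)[0]; print('empty bins',(.055+e*.0005).round(4))
o=arm.get_obs(); print({k:np.round(v,4).tolist() for k,v in o.items() if k not in('qvel','tau')})
E
python3 gap.py
```

```text
empty bins [0.0695 0.07   0.0705 0.071  0.0715 0.072  0.0725 0.073  0.0735 0.1
 0.1005 0.101  0.1015 0.102  0.1025 0.103  0.1035 0.104  0.1045 0.105
 0.1055 0.106  0.1065]
{'t': 5.95, 'qpos': [0.2366, 0.8698, -0.055, 1.7455, 0.0842, 0.5299, -1.156], 'tool_pos': [0.5807, -0.1683, 0.0779], 'orientation': [0.9898, 0.1428, -0.0007, 0.0], 'ft_force': [-4.1123, -1.3781, 6.0696], 'ft_torque': [0.2342, 0.9203, 0.258], 'finger_force': 107.5494, 'gripper_width': 0.0617}
```

Call:
{"op": "drive_tool", "data": {"rows": [0, 0, 0, 0, 0, 0, 0, 0, 0, 0, 0, 0, 0, 0, 0, 0, 0, 0, 0, 0, 0, 0, 0, 0, 0, 0, 0.06, 0, 0, 0, 0, 0, 0.06, 0, 0, 0, 0, 0, 0.06, 0, 0, 0, 0, 0, 0.06, 0, 0, 0], "fingers": 1}}

```text
t: 6.75
tool_pos: [0.582, -0.1682, 0.1141]
orientation: [0.99, 0.142, 0.0, 0.0]
ft_force: [0.0, 0.0, 0.4]
gripper_width: 0.0853
finger_force: 0.0
```

```bash
python3 gap.py
```

```text
empty bins [0.0695 0.07   0.0705 0.071  0.0715 0.072  0.0725 0.073  0.0735 0.1
 0.1005 0.101  0.1015 0.102  0.1025 0.103  0.1035 0.104  0.1045 0.105
 0.1055 0.1155]
{'t': 6.8, 'qpos': [0.239, 0.8133, -0.0599, 1.7273, 0.0774, 0.5999, -1.1519], 'tool_pos': [0.5829, -0.1684, 0.1154], 'orientation': [0.9899, 0.1419, 0.0016, 0.0007], 'ft_force': [0.271, 0.6593, 1.3096], 'ft_torque': [0.0341, -0.0221, 0.014], 'finger_force': 0.0, 'gripper_width': 0.0853}
```

Call:
{"op": "drive_tool", "data": {"rows": [0, 0, 0.05, 0, 0, 0.1, 0, 0, 0, 0, 0, 0.28, 0, 0, 0, 0, 0, 0.28, 0, 0, 0, 0, 0, 0.28, 0, 0, 0, 0, 0, 0.28, 0, 0, 0, 0, 0, 0.28, 0, 0, 0, 0, 0, 0.28, 0, 0, 0, 0, 0, 0.28]}}

```text
t: 7.6
tool_pos: [0.5817, -0.1684, 0.1207]
orientation: [0.775, 0.632, -0.0, 0.0]
ft_force: [0.4, 0.8, -0.1]
gripper_width: 0.0852
finger_force: 0.0
```

```bash
python3 gap.py
```

```text
empty bins [0.0695 0.07   0.0705 0.071  0.0715 0.072  0.0725 0.073  0.0735 0.074
 0.0995 0.1    0.1005 0.101  0.1015 0.102  0.1025 0.103  0.1035]
{'t': 7.65, 'qpos': [0.4085, 0.825, -0.3615, 1.7153, 0.4267, 0.6796, -0.379], 'tool_pos': [0.5816, -0.1686, 0.1206], 'orientation': [0.7731, 0.6343, 0.0, 0.0002], 'ft_force': [-0.2454, 0.5729, -0.5134], 'ft_torque': [0.0205, -0.012, -0.0269], 'finger_force': 0.0, 'gripper_width': 0.0855}
```

Call:
{"op": "drive_tool", "data": {"rows": [0, 0, 0, 0, 0, 0.28, 0, 0, 0, 0, 0, 0.28, 0, 0, 0, 0, 0, 0.28, 0, 0, 0, 0, 0, 0.28, 0, 0, 0, 0, 0, 0.28, 0, 0, 0, 0, 0, 0.28, 0, 0, 0, 0, 0, 0.28, 0, 0, 0, 0, 0, 0.28]}}

```text
t: 8.45
tool_pos: [0.5816, -0.1684, 0.1205]
orientation: [0.297, 0.955, -0.0, 0.0]
ft_force: [0.2, 0.6, 0.1]
gripper_width: 0.0854
finger_force: 0.0
```

Call:
{"op": "drive_tool", "data": {"rows": [0, 0, 0, 0, 0, 0.28, 0, 0, 0, 0, 0, 0.28, 0, 0, 0, 0, 0, 0.28, 0, 0, 0, 0, 0, 0.28, -0.008, -0.003, -0.02, 0, 0, 0.1, 0, 0, -0.03, 0, 0, 0, 0, 0, 0, 0, 0, 0, 0, 0, 0, 0, 0, 0]}}

```text
t: 9.25
tool_pos: [0.5804, -0.1686, 0.1127]
orientation: [-0.016, 1.0, -0.0, -0.0]
ft_force: [-0.1, 0.0, -0.2]
gripper_width: 0.0852
finger_force: 0.0
```

```bash
cat > s.py <<'E'
from h import *
o=arm.get_obs(); q=o['orientation']
print('yaw',np.round(2*np.arctan2(q[1],q[0]),4),{k:np.round(v,4).tolist() for k,v in o.items() if k not in('qvel','tau')},'tau7',o['tau'][6])
E
python3 s.py
```

```text
yaw 3.1735 {'t': 9.25, 'qpos': [0.6416, 0.9415, -0.8201, 1.7095, 0.8622, 0.8929, 1.0494], 'tool_pos': [0.5804, -0.1686, 0.1127], 'orientation': [-0.0159, 0.9999, -0.0001, -0.0002], 'ft_force': [-0.0959, 0.0396, -0.1737], 'ft_torque': [-0.028, -0.0208, 0.0026], 'finger_force': 0.0, 'gripper_width': 0.0852} tau7 -0.01795702613890171
```

Call:
{"op": "drive_tool", "data": {"rows": [0, 0, 0, 0, 0, 0, 0, 0, 0, 0, 0, 0, 0, 0, 0, 0, 0, 0, 0, 0, 0, 0, 0, 0, 0, 0, 0, 0, 0, 0, 0, 0, 0, 0, 0, 0, 0, 0, 0, 0, 0, 0, 0, 0, 0, 0, 0, 0], "fingers": -1, "newtons": 70}}

```text
t: 10.05
tool_pos: [0.5806, -0.1687, 0.1132]
orientation: [-0.017, 1.0, -0.0, 0.0]
ft_force: [-1.4, -1.0, 4.5]
gripper_width: 0.0219
finger_force: 68.5
```

Call:
{"op": "drive_tool", "data": {"rows": [0, 0, 0, 0, 0, 0, 0, 0, 0, 0, 0, 0, 0, 0, 0, 0, 0, 0, 0, 0, 0, 0, 0, 0, 0, 0, 0, 0, 0, 0, 0, 0, 0, 0, 0, 0, 0, 0, 0, 0, 0, 0, 0, 0, 0, 0, 0, 0]}}

```text
t: 10.85
tool_pos: [0.5805, -0.1686, 0.1131]
orientation: [-0.017, 1.0, -0.0, 0.0]
ft_force: [-1.3, -0.1, 5.7]
gripper_width: 0.022
finger_force: 68.5
```

```bash
python3 s.py;python3 gap.py|head -3
```

```text
yaw 3.1751 {'t': 10.85, 'qpos': [0.6422, 0.9412, -0.8213, 1.7094, 0.8626, 0.8934, 1.0508], 'tool_pos': [0.5805, -0.1686, 0.1131], 'orientation': [-0.0168, 0.9999, -0.0001, 0.0001], 'ft_force': [-1.327, -0.1398, 5.6917], 'ft_torque': [-0.0766, 0.3494, -0.0237], 'finger_force': 68.5218, 'gripper_width': 0.022} tau7 0.019505310337990522
empty bins [0.0705 0.071  0.0715 0.072  0.0725 0.073  0.0735 0.074  0.1005 0.101
 0.1015 0.102  0.1025 0.103  0.1035 0.104  0.1045 0.105  0.1055 0.106 ]
{'t': 10.9, 'qpos': [0.6422, 0.9412, -0.8213, 1.7094, 0.8626, 0.8934, 1.0508], 'tool_pos': [0.5805, -0.1686, 0.1132], 'orientation': [-0.0168, 0.9999, -0.0001, 0.0001], 'ft_force': [-1.866, -0.9822, 5.4829], 'ft_torque': [-0.1345, 0.2983, -0.0669], 'finger_force': 68.5217, 'gripper_width': 0.0219}
```

Call:
{"op": "drive_tool", "data": {"rows": [0, 0, 0, 0, 0, -0.15, 0, 0, 0, 0, 0, -0.2, 0, 0, 0, 0, 0, -0.2, 0, 0, 0, 0, 0, -0.2, 0, 0, 0, 0, 0, -0.2, 0, 0, 0, 0, 0, -0.2, 0, 0, 0, 0, 0, -0.2, 0, 0, 0, 0, 0, -0.2]}}

```text
t: 11.7
tool_pos: [0.5803, -0.1693, 0.1131]
orientation: [0.381, 0.925, -0.001, 0.0]
ft_force: [-2.7, -1.6, 6.1]
gripper_width: 0.0223
finger_force: 68.5
```

```bash
python3 s.py;python3 gap.py|head -2
```

```text
yaw 2.3597 {'t': 11.7, 'qpos': [0.5495, 0.8842, -0.6258, 1.7147, 0.7021, 0.7803, 0.3674], 'tool_pos': [0.5803, -0.1693, 0.1131], 'orientation': [0.3811, 0.9245, -0.0007, 0.0002], 'ft_force': [-2.7414, -1.5914, 6.1436], 'ft_torque': [-0.3594, 0.4505, 0.1798], 'finger_force': 68.4536, 'gripper_width': 0.0223} tau7 0.6786814145743847
empty bins [0.074  0.0995 0.1    0.1005 0.101  0.1015 0.102  0.1025 0.103  0.1035
 0.104 ]
```

```bash
python3 - <<'E'
from h import *
c=arm.grab_frame('wrist'); save('w4.png',c['frame'])
import pickle; pickle.dump(c,open('w4.pkl','wb'))
tq=[]
for i in range(4):
    s=arm.grab_frame('side'); tq.append(arm.get_obs()['ft_torque'][2])
print(np.round(tq,3))
E
```

```text
[-0.22  -0.212 -0.155 -0.181]
```

View pics/w4.png

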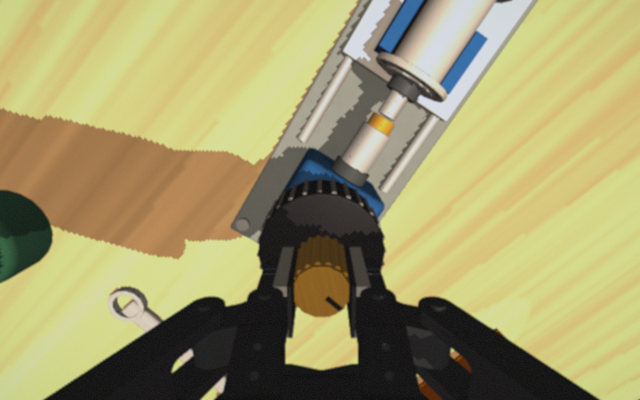

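Wrist view: the nose front at px (381,115) is almost on the axle end at (388,110). The hub runs up to (440,60) and beyond, and the grip is centred on the brass knob at (322,290). I'll go in slow steps, tracking hub position, pin length and torque.

```bash
cat > tr.py <<'E'
from h import *
import sys
o=arm.get_obs(); q=o['orientation']
c=arm.grab_frame('wrist'); o2=arm.get_obs(); d=c['depth']
D=np.array([np.cos(np.radians(104.2)),np.sin(np.radians(104.2))]); O=np.array([.580,-.169])
v,u=np.mgrid[0:400,0:640]
pc=np.stack([(u-c['cx'])/c['fx']*d,(v-c['cy'])/c['fy']*d,d],-1)@c['T'][:3,:3].T+c['T'][:3,3]
y=(pc[...,:2]-O)@D; x=(pc[...,:2]-O)@np.array([D[1],-D[0]]); z=pc[...,2]
hsv=cv2.cvtColor(c['frame'],cv2.COLOR_RGB2HSV)
N=(abs(x)<.012)&(z>.044)&(z<.058)&(y>.05)&(y<.1)
b=N&(hsv[...,1]>140)&(hsv[...,0]>8)&(hsv[...,0]<28)
fl=(abs(x)<.02)&(z>.06)&(z<.075)&(y>.08)&(y<.13)
wb=(abs(x)>.028)&(abs(x)<.045)&(z>.008)&(z<.03)&(y>.06)&(y<.13)&(hsv[...,1]<40)&(hsv[...,2]>190)
p=lambda m,a:np.round(np.percentile(y[m],a)*1000,2) if m.sum()>5 else None
h,_=np.histogram(y[N],bins=np.arange(.06,.09,.0005))
print('yaw %.4f tz %.3f %.3f tau7 %.3f'%(2*np.arctan2(q[1],q[0]),o['ft_torque'][2],o2['ft_torque'][2],o['tau'][6]),'brass n',b.sum(),p(b,[3,97]),'flange',fl.sum(),p(fl,[1,5,50]),'table',p(wb,1),'low',(60+.5*np.where(h<3)[0])[:12])
E
python3 tr.py
```

```text
yaw 2.3645 tz -0.181 -0.169 tau7 0.191 brass n 298 [66.42 73.22] flange 1886 [ 98.21  98.91 109.67] table 61.59 low [74.]
```

Call:
{"op": "drive_tool", "data": {"rows": [0, 0, 0, 0, 0, -0.06, 0, 0, 0, 0, 0, -0.06, 0, 0, 0, 0, 0, -0.06, 0, 0, 0, 0, 0, -0.06, 0, 0, 0, 0, 0, -0.06, 0, 0, 0, 0, 0, -0.06, 0, 0, 0, 0, 0, -0.06, 0, 0, 0, 0, 0, -0.06]}}

```text
t: 12.85
tool_pos: [0.5801, -0.1695, 0.1131]
orientation: [0.492, 0.871, -0.001, 0.0]
ft_force: [-3.3, -2.1, 7.6]
gripper_width: 0.0221
finger_force: 68.8
```

```bash
python3 tr.py
```

```text
yaw 2.1132 tz 0.219 0.062 tau7 0.055 brass n 318 [67.64 74.6 ] flange 1932 [ 98.22  98.9  109.55] table 61.77 low []
```

Call:
{"op": "drive_tool", "data": {"rows": [0, 0, 0, 0, 0, -0.06, 0, 0, 0, 0, 0, -0.06, 0, 0, 0, 0, 0, -0.06, 0, 0, 0, 0, 0, -0.06, 0, 0, 0, 0, 0, -0.06, 0, 0, 0, 0, 0, -0.06, 0, 0, 0, 0, 0, -0.06, 0, 0, 0, 0, 0, -0.06]}}

```text
t: 13.7
tool_pos: [0.5799, -0.1696, 0.1131]
orientation: [0.597, 0.802, -0.001, 0.0]
ft_force: [-2.7, -1.8, 8.4]
gripper_width: 0.0218
finger_force: 68.9
```

```bash
python3 tr.py
```

```text
yaw 1.8621 tz 0.198 0.146 tau7 0.028 brass n 315 [68.75 75.47] flange 1619 [ 98.93  99.65 106.66] table 62.09 low []
```

Call:
{"op": "drive_tool", "data": {"rows": [0, 0, 0, 0, 0, -0.06, 0, 0, 0, 0, 0, -0.06, 0, 0, 0, 0, 0, -0.06, 0, 0, 0, 0, 0, -0.06, 0, 0, 0, 0, 0, -0.06, 0, 0, 0, 0, 0, -0.06, 0, 0, 0, 0, 0, -0.06, 0, 0, 0, 0, 0, -0.06]}}

```text
t: 14.55
tool_pos: [0.5796, -0.1696, 0.1131]
orientation: [0.693, 0.721, -0.001, 0.0]
ft_force: [-3.2, -3.0, 8.1]
gripper_width: 0.0221
finger_force: 68.9
```

```bash
python3 tr.py
```

```text
yaw 1.6106 tz 0.246 0.103 tau7 0.021 brass n 312 [70.04 76.63] flange 1644 [100.18 100.83 108.16] table 62.1 low []
```

Call:
{"op": "drive_tool", "data": {"rows": [0, 0, 0, 0, 0, -0.04, 0, 0, 0, 0, 0, -0.04, 0, 0, 0, 0, 0, -0.04, 0, 0, 0, 0, 0, -0.04, 0, 0, 0, 0, 0, -0.04, 0, 0, 0, 0, 0, -0.04, 0, 0, 0, 0, 0, -0.04, 0, 0, 0, 0, 0, -0.04]}}

```text
t: 15.4
tool_pos: [0.5795, -0.1696, 0.1131]
orientation: [0.751, 0.661, -0.001, 0.0]
ft_force: [-4.0, -1.7, 8.0]
gripper_width: 0.0223
finger_force: 68.9
```

```bash
python3 tr.py
```

```text
yaw 1.4435 tz 0.248 0.068 tau7 -0.063 brass n 309 [70.86 77.48] flange 1807 [100.98 101.64 110.93] table 61.99 low []
```

Call:
{"op": "drive_tool", "data": {"rows": [0, 0, 0, 0, 0, -0.06, 0, 0, 0, 0, 0, -0.06, 0, 0, 0, 0, 0, -0.06, 0, 0, 0, 0, 0, -0.06, 0, 0, 0, 0, 0, -0.06, 0, 0, 0, 0, 0, -0.06, 0, 0, 0, 0, 0, -0.06, 0, 0, 0, 0, 0, -0.06]}}

```text
t: 16.25
tool_pos: [0.5792, -0.1695, 0.1131]
orientation: [0.828, 0.561, -0.001, 0.0]
ft_force: [-4.1, -2.0, 8.7]
gripper_width: 0.022
finger_force: 69.0
```

```bash
python3 tr.py
```

```text
yaw 1.1920 tz 0.275 0.133 tau7 -0.027 brass n 265 [72.07 78.08] flange 1719 [101.43 102.15 110.56] table 61.8 low []
```

Call:
{"op": "drive_tool", "data": {"rows": [0, 0, 0, 0, 0, -0.03, 0, 0, 0, 0, 0, -0.03, 0, 0, 0, 0, 0, -0.03, 0, 0, 0, 0, 0, -0.03, 0, 0, 0, 0, 0, -0.03, 0, 0, 0, 0, 0, -0.03, 0, 0, 0, 0, 0, -0.03, 0, 0, 0, 0, 0, -0.03]}}

```text
t: 17.1
tool_pos: [0.5792, -0.1695, 0.1131]
orientation: [0.861, 0.509, -0.001, 0.0]
ft_force: [-4.9, -1.9, 8.5]
gripper_width: 0.0221
finger_force: 69.0
```

```bash
python3 tr.py
```

```text
yaw 1.0672 tz 0.281 0.191 tau7 -0.181 brass n 232 [72.71 78.07] flange 1667 [101.53 102.18 110.84] table 61.8 low []
```

Call:
{"op": "drive_tool", "data": {"rows": [0, 0, 0, 0, 0, -0.03, 0, 0, 0, 0, 0, -0.02, 0, 0, 0, 0, 0, 0, 0, 0, 0, 0, 0, 0, 0, 0, 0, 0, 0, 0, 0, 0, 0, 0, 0, 0, 0, 0, 0, 0, 0, 0, 0, 0, 0, 0, 0, 0]}}

```text
t: 17.95
tool_pos: [0.5791, -0.1695, 0.1131]
orientation: [0.868, 0.497, -0.001, 0.0]
ft_force: [-4.5, -1.9, 8.9]
gripper_width: 0.0221
finger_force: 69.1
```

```bash
python3 tr.py
```

```text
yaw 1.0411 tz 0.180 0.158 tau7 -0.182 brass n 228 [72.76 78.06] flange 1619 [101.5  102.17 110.46] table 61.67 low []
```

Call:
{"op": "drive_tool", "data": {"rows": [0, 0, 0, 0, 0, 0, 0, 0, 0, 0, 0, 0, 0, 0, 0, 0, 0, 0, 0, 0, 0, 0, 0, 0, 0, 0, 0, 0, 0, 0, 0, 0, 0, 0, 0, 0, 0, 0, 0, 0, 0, 0, 0, 0, 0, 0, 0, 0], "fingers": 1}}

```text
t: 18.8
tool_pos: [0.5805, -0.1685, 0.1128]
orientation: [0.868, 0.496, 0.0, 0.0]
ft_force: [-0.2, 1.3, 0.0]
gripper_width: 0.0854
finger_force: 0.0
```

```bash
python3 tr.py
```

```text
yaw 1.0390 tz 0.043 -0.047 tau7 0.000 brass n 230 [72.62 78.02] flange 1616 [101.51 102.14 110.59] table 61.87 low []
```

Call:
{"op": "drive_tool", "data": {"rows": [0, 0, 0.05, 0, 0, 0, 0, 0, 0.1, 0, 0, 0, 0, 0, 0.15, 0, 0, 0, 0, 0, 0.2, 0, 0, 0, 0, 0, 0.2, 0, 0, 0, 0, 0, 0.1, 0, 0, 0, 0, 0, 0, 0, 0, 0, 0, 0, 0, 0, 0, 0]}}

```text
t: 19.65
tool_pos: [0.5802, -0.1686, 0.2328]
orientation: [0.868, 0.496, -0.0, 0.0]
ft_force: [-0.3, -0.2, 0.1]
gripper_width: 0.0853
finger_force: 0.0
```

```bash
python3 tr.py; python3 - <<'E'
from h import *
c=arm.grab_frame('wrist'); save('w5.png',c['frame'])
E
```

```text
yaw 1.0390 tz -0.029 -0.031 tau7 0.006 brass n 89 [73.05 78.27] flange 610 [101.92 102.28 111.36] table 97.16 low [78.5]
```

View pics/w5.png

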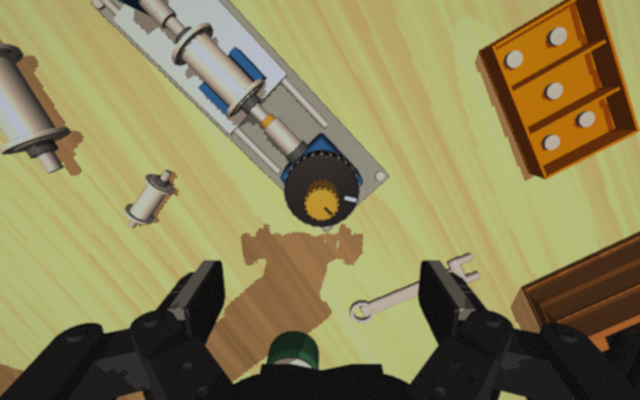

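The hub is clamped between the nose at px (268,121) and the stop at (155,12), in line with the fixture. The gripper is clear and the loose things are undisturbed. Handing in.

```bash
python3 -c "
from station import arm
print(arm.close_job())"
```

```text
the job is handed in; nothing more can be done
None
```

The job is handed in at about 20 s: the hub is clamped against the end stop with an estimated 16–21 N (from pin compression and knob angle), set with the small knob alone after the big knob left a gap of about 5 mm; the arm is clear, and the last picture shows no sign of the loose things having moved.

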